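# Seat the bench valve by feel, then open it to its long mark

## Robot

A 6-joint arm with a two-finger parallel gripper is mounted at the origin on the work surface. World frame = base frame: x ahead of the robot, y to its left, z up, the work surface at z = 0. Lengths are in m, angles in degrees, forces in N, time in s.
With the tool pointing down it reaches from about 0.375 to 0.9 m from the base axis. Payload 3.1 kg.
Tool frame: the origin (TCP) lies midway between the tips of the shut fingers; the grasp point (between the pads) lies 19 mm behind it (env.tcp_to_grasp is the distance from the TCP to the grasp point, in m); z points along the fingers, y is the line along which they close (so a half turn about z gives the same grasp; the last joint's range is limited). The gripper opens to 85 mm and grips with 20 to 120 N. Pads are 22 mm wide; open, the fingers measure 114 mm over their backs; the gripper's body (76 mm by 85 mm) begins 54 mm behind the grasp point. The pads swing forward as they close: fully open they stand 13 mm farther back than shut.
Start: joints at [-86.832, 30.224, 82.088, -0, 67.689, -10.227], TCP at [0.145, -0.608, 0.231] pointing down, gripper open.
Joint ranges: [-176.69, 176.69], [-43.24, 126.21], [12.49, 139.97], [-82, 262], [0, 151.66], [-163.58, 163.58]. Speed limits (degrees/s): [159.86, 159.86, 180, 180, 180, 180].

## Interface

Orientations are given as a 3x3 rotation matrix whose columns are the frame's x, y, z axes.
In Python, from station import env gives the robot as it stands.
- The arm moves only by the tool move_arm, never from a script. Its argument "rows" is one flat list of numbers, 5 for each row, row after row: the shift along the world's x, y, z in mm, then the turn about the world's z in rad, then the opening, from 0 (shut) to 1 (fully open). A call has 1 to 12 rows; each row is the pose to reach, as a shift and turn from the pose commanded when the call began; what a row does not reach only later rows make up. A row lasts 1/12 s, in which the tool goes at most 41.7 mm and 7.16 degrees, less where a joint would pass 70% of its speed; a pose out of reach is approached as far as the arm can. A call with a gripper value outside its range is refused whole. The fingers move at their own pace and stop on an object; "grip_force" is the grip in N (left out, the last holds). Time passes only in rows, so rows that repeat a pose let the fingers close. It gives the time, the measured TCP pose, the force, the opening and the grip force at its end, in the units of the state.
- env.get_state(): the state, without advancing time (a new reading comes with each control period).
- env.camera(name): name is "scene" or "side" or "wrist"; returns a dict with "image" (480x640x3 uint8, blue, green, red), "fx", "fy", "cx", "cy" (pixels), "dist_coeffs" ([k1, k2, p1, p2, k3] as OpenCV has them; the pictures are not rectified), "extrinsics" (4x4, takes a point from camera to world coordinates). Camera axes: x right, y up, looking along -z (the intrinsics and any distortion apply to the point x, -y, -z); pixel columns grow to the right and rows downward; lengths in m; the calibration is good to about 2 mm. A picture is of the moment at which its call begins. There is no depth.
- env.job_done(): hands the job in; it is judged then, once.
The state is a dict: "t": time; "q": joint angles; "qvel": joint speeds; "effort": joint torques, N m; "tcp_pos": TCP position; "eef_rot": TCP orientation; "contact_force": force on the tool from outside, world axes, zero at the start; "wrist_torque": the same for the moment, N m; "width": finger opening in m; "gripper_force": force on a finger pad.
Only numpy, scipy, OpenCV 4.12 (cv2) and the standard library are available. Lean on these libraries where they do the work, as an engineer would, in place of code of your own. Each camera call takes 0.05 s, during which the arm holds its last target. There are 200 camera calls.

## Task

On the bench stand two valves; take the one whose handwheel has a pointer reaching over its rim. Turn its wheel clockwise (seen from above) until you feel it come gently onto its seat, without forcing it; then turn it back until the pointer, checked from the side, stands on the long mark of the drum below, and let go. Leave the other valve and the things lying on the bench as they are.

Things in the scene. Friction and masses are not known exactly. Their poses are not given: they have to be found in the camera images.
- wheel_centre (a point): Centre of the handwheel to be turned: on its upright axis, half-way up its rim, 105 mm above the bench. The wheel is a solid black ribbed disc, 60 mm in diameter, 18 mm high, with a hub up to 122 mm above the bench. It can be gripped from above across its full diameter; square to the pointer both sides are free. The drum below is 100 mm in diameter, its top 75 mm above the bench.
- wheel: The same handwheel; origin as wheel_centre, z up along its axis, x from the axis to the pointer; it turns with the wheel. It turns both ways against a steady drag of about 0.08 N m and stays where it is left, until, turned clockwise seen from above, it meets its seat.
- pointer (a point): Tip of the wheel's steel pointer, which reaches out over the rim (7 mm wide bar at mid-rim height) and bends down outside the drum, on the side away from the robot. The tip is 55.5 mm from the axis, 67 mm above the bench. At the start it stands 0.15 to 0.5 rad anticlockwise (seen from above) of the long mark.
- mark (a point): Where the pointer's tip stands when it is exactly on the long mark: 55.5 mm from the axis, 67 mm above the bench, in front of the long dark line (3 mm wide, 46 mm tall) on the drum's side away from the robot. The other lines of the scale are short (10 mm), 15 degrees apart.
- collar: Brass collar fixed between drum and wheel, 52 mm in diameter, 20 mm high, origin on the axis at its foot, x to the long mark. It hides the seat, met with the pointer somewhere 0.4 to 1.1 rad clockwise of the long mark. On the seat resistance climbs by 0.09 N m per further degree: 0.1 to 0.4 N m above the drag is gently seated, 0.48 is forced. Pressed on for a moment, it counts as seated.
- plain_rim (a point): A point on the rim of the other valve's wheel, at half its height, 105 mm above the bench, 30 mm from that wheel's axis. That valve is of the same size and shape, but has neither pointer nor scale. Leave it alone.
- elbow_mid (a point): Bent copper tube, 16 mm thick, about 98 by 76 mm, lying loose on the bench between the valves; point in its middle. Leave alone.
- flare_bar: Steel flaring bar, 150 x 30 mm, 35 mm high with its two wing screws, lying loose; origin in the centre of its underside. Leave alone.
- wrench: Loose wrench lying flat on the bench, origin in the middle of its underside. Leave alone.
- screwdriver: Loose screwdriver lying flat on the bench, origin in the middle of its underside. Leave alone.
- oil_can: Upright grey can, 64 mm in diameter, 130 mm high; origin in the centre of its underside. Leave alone.
- tape_roll: Roll of tape lying flat, 90 mm in diameter, 22 mm high; origin in the centre of its underside. Leave alone.
Things that resemble listed ones, but are neither listed nor needed, are in the scene too. What is shaped like the part that bears wheel_centre but orange or red is not meant.

How it is judged (in metres and radians):
On the way:
1. the wheel is turned clockwise onto its seat and pressed on it gently (more than 4 N there, for 0.2 s) (contact force between wheel and collar above 4 N), for 0.2 s.
At the end, for the whole second after the job is handed in: After seating, the pointer's tip stands within 4 mm of the long mark and the wheel is at rest (horizontal distance between pointer and mark below 0.004 m and angular speed of wheel below 0.05 rad/s); the robot touches nothing.
It fails at once if the valve is forced on its seat (more than 24 N there, about 0.48 N m above the drag) (contact force between wheel and collar above 24 N).
It fails at once if the other valve's wheel is turned (its rim moved more than 5 mm) (distance of plain_rim from where it was at the start of the episode above 0.005 m).
It fails at once if something lying on the bench is shifted by more than 30 mm (distance of any of elbow_mid, flare_bar, wrench, screwdriver, oil_can, tape_roll from where it was at the start of the episode above 0.03 m).
It also fails if it takes over 67 s, if anything falls off the work surface, if the arm or the gripper's body presses on something with over 40 N, if the wrist force passes 120 N, or if a joint passes its speed limit or range.

## Working session

There is one attempt and no reset: what is moved stays moved. The work goes in short steps, Python scripts to look and compute and a tool call to move; the robot and the scene stay as the last step left them, time stands still between calls to the robot, and variables do not carry over. Pictures are saved under pics/ and viewed, at most 10 in all, crops included, and the job is handed in when it is done.

Besides the shell and the picture viewer there is one more tool, called after "Emit:" as name(argument=value, ...), one argument or row to a line, values as JSON. move_arm: Moves the arm, as the interface text tells. Its arguments: {"type":"object","properties":{"rows":{"type":"array","items":{"type":"number"}},"grip_force":{"type":"number"}},"required":["rows"]}

```bash
mkdir -p pics
cat > h.py <<'E'
import numpy as np, cv2
from station import env
def grab(n,save=None):
    c=env.camera(n)
    if save: cv2.imwrite('pics/'+save,c['image'])
    return c
def ray(c,uv):
    K=np.array([[c['fx'],0,c['cx']],[0,c['fy'],c['cy']],[0,0,1.]])
    p=cv2.undistortPoints(np.array([[uv]],float),K,np.array(c['dist_coeffs'],float))[0,0]
    E=np.array(c['extrinsics']); d=E[:3,:3]@np.array([p[0],-p[1],-1.]); return E[:3,3],d/np.linalg.norm(d)
def onz(c,uv,z):
    o,d=ray(c,uv); return o+d*(z-o[2])/d[2]
def proj(c,P):
    E=np.linalg.inv(np.array(c['extrinsics'])); p=E[:3,:3]@np.array(P,float)+E[:3,3]
    K=np.array([[c['fx'],0,c['cx']],[0,c['fy'],c['cy']],[0,0,1.]])
    return cv2.projectPoints(np.array([[p[0],-p[1],-p[2]]]),np.zeros(3),np.zeros(3),K,np.array(c['dist_coeffs'],float))[0][0,0]
E
python3 - <<'E'
from h import *
a=[grab(n) for n in('scene','side')]
for n,c in zip(('scene','side'),a):
    cv2.imwrite(f'pics/{n}0.png',c['image']); print(n,np.round(c['extrinsics'],3).tolist(),c['fx'])
s=env.get_state(); print(s['t'],s['tcp_pos'],s['eef_rot'],s['contact_force'],s['wrist_torque'])
E
```

```text
scene [[-0.643, -0.553, 0.53, 1.173], [0.766, -0.475, 0.434, 0.486], [0.012, 0.685, 0.729, 0.939], [0.0, 0.0, 0.0, 1.0]] 486.71153587149087
side [[0.952, 0.199, -0.232, 0.353], [-0.306, 0.629, -0.715, -0.621], [0.003, 0.752, 0.66, 0.67], [0.0, 0.0, 0.0, 1.0]] 435.604239648608
0.1 [ 0.14477299 -0.60732213  0.23041583] [[ 9.72799482e-01  2.31648780e-01 -9.84409702e-05]
 [ 2.31648503e-01 -9.72797465e-01  2.01552085e-03]
 [ 3.71129820e-04 -1.98350135e-03 -9.99997964e-01]] [-0.25656303  0.32660494 -0.47157835] [-0.01023173 -0.01856123  0.02061754]
```

View pics/scene0.png

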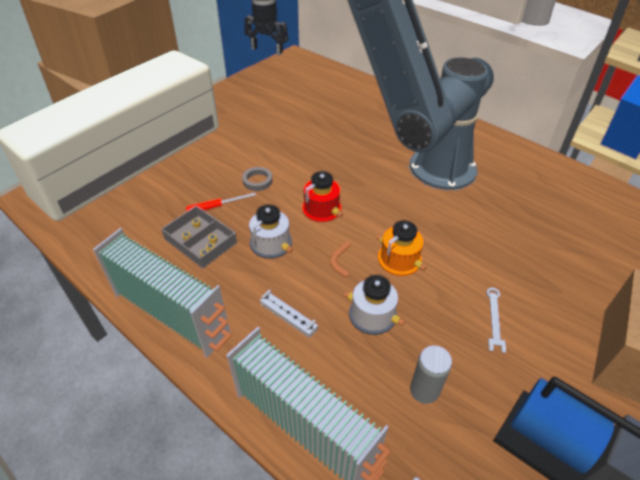

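View pics/side0.png

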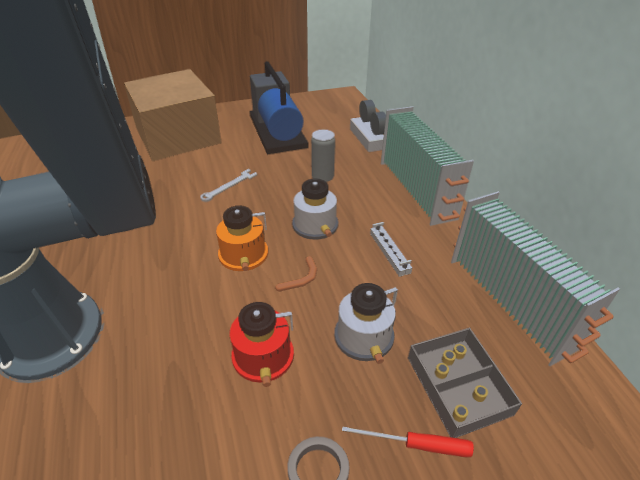

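Candidates with pointers: scene/side pixels grey (270,230)/(367,315), red (321,195)/(261,345), orange (402,245)/(242,235). The grey valve at scene (374,305)/side (315,205) has no pointer. The grey one at scene (270,230) fits, since red and orange are excluded. I'll confirm it in one crop and measure it.

Run:
```python
from h import *
R={}
crops=[]
for n,(x0,y0,x1,y1) in {'scene':(235,190,310,265),'side':(325,275,415,365)}.items():
    c=grab(n); im=c['image']
    m=(im[y0:y1,x0:x1].max(2)<60).astype(np.uint8)
    k,l,st,ce=cv2.connectedComponentsWithStats(m)
    i=1+st[1:,4].argmax(); x,y,w,h,a=st[i]; print(n,st[i],ce[i]+[x0,y0])
    R[n]=(c,np.array([x+w/2-.5+x0,ce[i][1]+y0]))
    crops.append(cv2.resize(im[y0:y1,x0:x1],(400,400),interpolation=cv2.INTER_CUBIC))
cv2.imwrite('pics/crop1.png',np.hstack(crops))
for n in R: print(n,R[n][1],onz(*R[n],.105))
(o1,d1),(o2,d2)=[ray(*R[n]) for n in R]
t=np.linalg.lstsq(np.c_[d1,-d2],o2-o1,rcond=None)[0]; print('tri',o1+d1*t[0],o2+d2*t[1])
```

```text
scene [ 23  16  21  18 266] [268.31578947 215.06015038]
side [ 26  24  34  16 177] [366.93785311 309.02824859]
scene [268.         215.06015038] [ 0.58521401 -0.17958816  0.105     ]
side [367.5        309.02824859] [ 0.57400069 -0.20205831  0.105     ]
tri [ 0.576093   -0.18991126  0.09205542] [ 0.57923321 -0.19214802  0.09162654]
```

View pics/crop1.png

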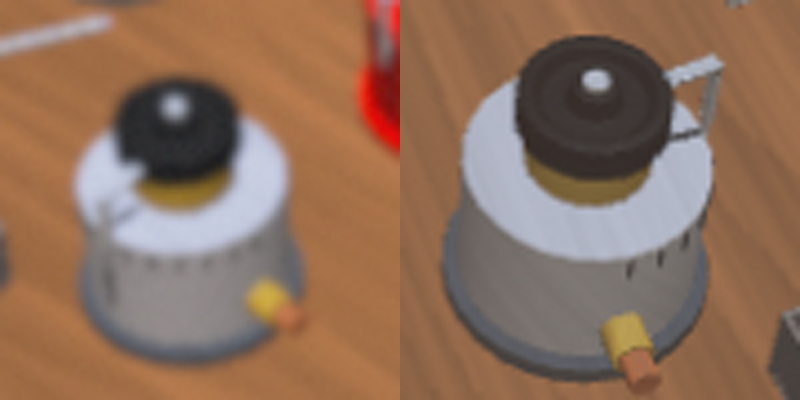

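The crop shows that the grey valve has a black wheel and a steel pointer over the rim (scene ≈(256,228), side ≈(484,290)), with the long mark at scene ≈(255,243). This is the right one. Now its centre and angles.

Run:
```python
from h import *
R={}
for n,uv in {'scene':(235+178/5.333,190+130/5.333),'side':(325+194/4.444,275+93/4.444)}.items():
    c=grab(n); R[n]=(c,np.array(uv)); print(n,onz(c,uv,.105))
(o1,d1),(o2,d2)=[ray(*R[n]) for n in R]
t=np.linalg.lstsq(np.c_[d1,-d2],o2-o1,rcond=None)[0]; print('tri',o1+d1*t[0],o2+d2*t[1])
C=(onz(*R['scene'],.105)+onz(*R['side'],.105))/2; print(C)
c=R['scene'][0]; s=R['side'][0]
# pointer elbow top (side crop (718,62)-400), bar mid height .105
e=onz(s,(325+318/4.444,275+64/4.444),.106); d=e-C; print('pointer side',d,np.hypot(*d[:2]),np.degrees(np.arctan2(d[1],d[0])))
# tip/elbow in scene; mark in scene: angle by projection
for th in range(-40,60,5):
    a=np.radians(th); u=np.array([np.cos(a),np.sin(a)])
    f=lambda c,r,z:proj(c,[*(C[:2]+r*u),z])
    sc=lambda p:np.round((p-[235,190])*5.333); sd=lambda p:np.round((p-[325,275])*4.444+[400,0])
    print(th,'mark scene',sc(f(c,.05,.07)),sc(f(c,.05,.03)),'tip',sc(f(c,.0555,.105)),sc(f(c,.0555,.067)),'side tip',sd(f(s,.0555,.105)),sd(f(s,.0555,.067)))
```

```text
scene [ 0.58283966 -0.18061656  0.105     ]
side [ 0.58696392 -0.17586228  0.105     ]
tri [ 0.58514345 -0.17801562  0.10825641] [ 0.58564472 -0.1783701   0.10818491]
[ 0.58490179 -0.17823942  0.105     ]
pointer side [0.05382751 0.00049093 0.001     ] 0.05382974426187305 0.522547911907305
-40 mark scene [ 79. 200.] [ 87. 258.] tip [ 59. 148.] [ 68. 206.] side tip [731. 140.] [719. 203.]
-35 mark scene [ 80. 206.] [ 88. 265.] tip [ 60. 155.] [ 69. 213.] side tip [734. 131.] [722. 194.]
-30 mark scene [ 82. 213.] [ 90. 271.] tip [ 62. 162.] [ 71. 220.] side tip [736. 122.] [723. 184.]
-25 mark scene [ 84. 219.] [ 92. 277.] tip [ 65. 169.] [ 74. 227.] side tip [736. 112.] [724. 175.]
-20 mark scene [ 88. 225.] [ 96. 283.] tip [ 69. 175.] [ 77. 233.] side tip [735. 103.] [723. 165.]
-15 mark scene [ 92. 230.] [100. 289.] tip [ 74. 182.] [ 82. 240.] side tip [734.  93.] [721. 156.]
-10 mark scene [ 97. 236.] [105. 294.] tip [ 79. 188.] [ 87. 246.] side tip [731.  84.] [719. 147.]
-5 mark scene [102. 241.] [110. 299.] tip [ 86. 193.] [ 94. 251.] side tip [727.  75.] [715. 137.]
0 mark sce
[... 475 characters left out ...]
.  97.]
25 mark scene [148. 261.] [154. 319.] tip [137. 216.] [144. 274.] side tip [685.  27.] [675.  90.]
30 mark scene [157. 263.] [163. 321.] tip [147. 218.] [154. 276.] side tip [676.  21.] [666.  84.]
35 mark scene [166. 264.] [172. 322.] tip [158. 219.] [164. 277.] side tip [665.  15.] [656.  78.]
40 mark scene [175. 264.] [181. 322.] tip [169. 219.] [175. 277.] side tip [655.  10.] [646.  73.]
45 mark scene [185. 264.] [191. 322.] tip [179. 219.] [185. 277.] side tip [644.   6.] [635.  69.]
50 mark scene [194. 263.] [200. 321.] tip [190. 218.] [196. 276.] side tip [633.   2.] [624.  65.]
55 mark scene [203. 262.] [209. 320.] tip [201. 217.] [206. 274.] side tip [621.  -1.] [613.  63.]
```

Emit:
move_arm(
  rows=[220, 215, 20, 1.45, 1, 220, 215, 20, 1.45, 1, 220, 215, 20, 1.45, 1, 220, 215, 20, 1.45, 1, 220, 215, 20, 1.45, 1, 220, 215, 20, 1.45, 1, 220, 215, 20, 1.45, 1, 220, 215, 20, 1.45, 1, 220, 215, 20, 1.45, 1, 220, 215, 20, 1.45, 1, 220, 215, 20, 1.45, 1, 220, 215, 20, 1.45, 1],
)

```text
t: 1.3
tcp_pos: [0.3651, -0.3926, 0.2514]
eef_rot: [[-0.119, 0.993, 0.0], [0.993, 0.119, -0.0], [-0.0, 0.0, -1.0]]
contact_force: [-0.2, -0.9, -0.0]
width: 0.0856
gripper_force: 0.0
```

Emit:
move_arm(
  rows=[220, 215, 0, 1.5, 1, 220, 215, 0, 1.5, 1, 220, 215, 0, 1.5, 1, 220, 215, 0, 1.5, 1, 220, 215, 0, 1.5, 1, 220, 215, 0, 1.5, 1, 220, 215, 0, 1.5, 1, 220, 215, 0, 1.5, 1, 220, 215, 0, 1.5, 1, 220, 215, 0, 1.5, 1, 220, 215, 0, 1.5, 1, 220, 215, 0, 1.5, 1],
)

```text
t: 2.3
tcp_pos: [0.5849, -0.1775, 0.2511]
eef_rot: [[-0.999, -0.049, -0.0], [-0.049, 0.999, 0.0], [0.0, 0.0, -1.0]]
contact_force: [1.2, -0.6, 0.4]
width: 0.0851
gripper_force: 0.0
```

Emit:
move_arm(
  rows=[0, 0, 0, 0, 1, 0, 0, 0, 0, 1, 0, 0, 0, 0, 1],
)

```text
t: 2.55
tcp_pos: [0.5848, -0.178, 0.2513]
eef_rot: [[-0.999, -0.039, -0.0], [-0.039, 0.999, 0.0], [0.0, 0.0, -1.0]]
contact_force: [-0.6, -0.2, 0.1]
width: 0.0856
gripper_force: 0.0
```

Run:
```python
from h import *
c=grab('wrist','w1.png'); s=env.get_state()
print(np.round(c['extrinsics'],3).tolist(),s['t'],s['tcp_pos'],s['q'],np.degrees(np.arctan2(s['eef_rot'][1][0],s['eef_rot'][0][0])),s['contact_force'],s['wrist_torque'])
print(proj(c,[.585,-.178,.114]))
```

```text
[[-0.038, -0.964, -0.263, 0.518], [0.999, -0.037, -0.01, -0.181], [0.0, -0.263, 0.965, 0.392], [0.0, 0.0, 0.0, 1.0]] 2.6 [ 0.58476283 -0.17802874  0.25130939] [-2.73958243e+01  2.79294531e+01  8.28607448e+01  1.50040658e-03
  6.92111653e+01 -1.19684548e+02] -177.71180875029603 [ 0.87841205  0.13144761 -0.52005587] [-0.02879576 -0.02391271  0.01718427]
[324.14946395 231.70844359]
```

View pics/w1.png

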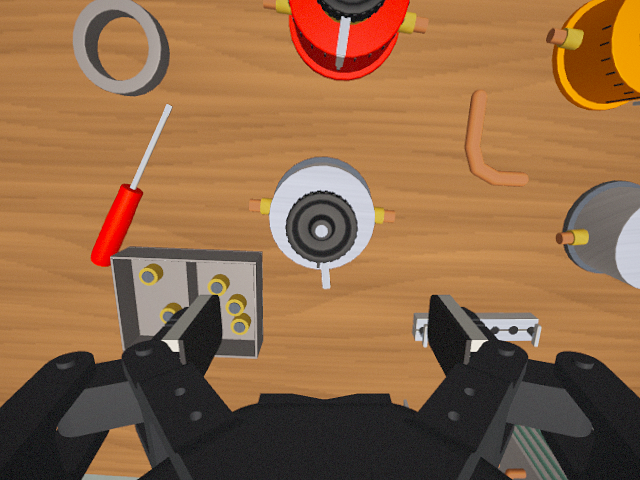

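The wrist view shows the wheel at ≈(321,227), with its pointer running down to (326,285) and both sides along y free. Refining the centre and pointer angle.

Run:
```python
from h import *
c=grab('wrist'); im=c['image']; x0,y0,x1,y1=265,170,380,295
g=im[y0:y1,x0:x1]; m=(g.max(2)<80).astype(np.uint8)
k,l,st,ce=cv2.connectedComponentsWithStats(m); i=1+st[1:,4].argmax(); print(st[i])
cn=max(cv2.findContours((l==i).astype(np.uint8),0,1)[0],key=len)
(cx,cy),r=cv2.minEnclosingCircle(cn); el=cv2.fitEllipse(cn); print(cx+x0,cy+y0,r,el)
for z in(.105,.114): print(z,onz(c,(el[0][0]+x0,el[0][1]+y0),z),'r',r*(c['extrinsics'][2][3]-z)/c['fx'])
C=onz(c,(el[0][0]+x0,el[0][1]+y0),.112)
p=onz(c,(326,283),.105);d=p-C;print(C,'pointer',d,np.degrees(np.arctan2(d[1],d[0])))
```

```text
[  27   29   60   59 1008]
321.2239074707031 228.07239151000977 29.848222732543945 ((56.248382568359375, 57.99549865722656), (57.09539794921875, 58.794227600097656), 91.39677429199219)
0.105 [ 0.5840447  -0.18054057  0.105     ] r 0.024718586194766377
0.114 [ 0.5819631  -0.18054179  0.114     ] r 0.023944192027475546
[ 0.58242568 -0.18054151  0.112     ] pointer [ 0.05149845  0.00604615 -0.007     ] 6.6961261400082295
```

Emit:
move_arm(
  rows=[-2, -2.5, 0, 0.04, 1, -2, -2.5, -30, 0.04, 1, -2, -2.5, -60, 0.04, 1, -2, -2.5, -90, 0.04, 1, -2, -2.5, -110, 0.04, 1, -2, -2.5, -125, 0.04, 1, -2, -2.5, -140, 0.04, 1, -2, -2.5, -150, 0.04, 1, -2, -2.5, -160, 0.04, 1, -2, -2.5, -168, 0.04, 1, -2, -2.5, -168, 0.04, 1],
)

```text
t: 3.57
tcp_pos: [0.5821, -0.1801, 0.0819]
eef_rot: [[-0.997, -0.082, -0.002], [-0.082, 0.997, 0.001], [0.002, 0.001, -1.0]]
contact_force: [-0.3, -0.6, -0.1]
width: 0.0854
gripper_force: 0.0
```

Emit:
move_arm(
  rows=[0, 0, 0, 0, 0.6, 0, 0, 0, 0, 0.5, 0, 0, 0, 0, 0.5, 0, 0, 0, 0, 0.5, 0, 0, 0, 0, 0.5, 0, 0, 0, 0, 0.5, 0, 0, 0, 0, 0.5, 0, 0, 0, 0, 0.5],
  grip_force=40,
)

```text
t: 4.23
tcp_pos: [0.5834, -0.1808, 0.0844]
eef_rot: [[-0.997, -0.082, 0.002], [-0.082, 0.997, -0.001], [-0.002, -0.001, -1.0]]
contact_force: [-1.1, 1.0, 5.4]
width: 0.0586
gripper_force: 43.4
```

```bash
cat > st.py <<'E'
from h import *
s=env.get_state(); R=np.array(s['eef_rot'])
print(s['t'],'yaw',round(np.degrees(np.arctan2(-R[1,0],-R[0,0])),2),'Tz',round(s['wrist_torque'][2],3),'T',np.round(s['wrist_torque'],2),'F',np.round(s['contact_force'],1),'w',round(s['width'],4),s['gripper_force'],'q6',round(s['q'][5],2),'e6',round(s['effort'][5],3))
E
python3 st.py
python3 - <<'E'
from h import *
grab('side','s2.png');a=grab('scene')['image'][190:265,235:310];b=cv2.imread('pics/s2.png')[265:365,315:415]
cv2.imwrite('pics/crop2.png',np.hstack([cv2.resize(x,(400,400),interpolation=2) for x in(a,b)]))
E
```

```text
4.2333 yaw 4.71 Tz -0.052 T [ 0.03  0.08 -0.05] F [-1.1  1.   5.4] w 0.0586 43.35180938243866 q6 -122.39 e6 -0.016
```

View pics/crop2.png

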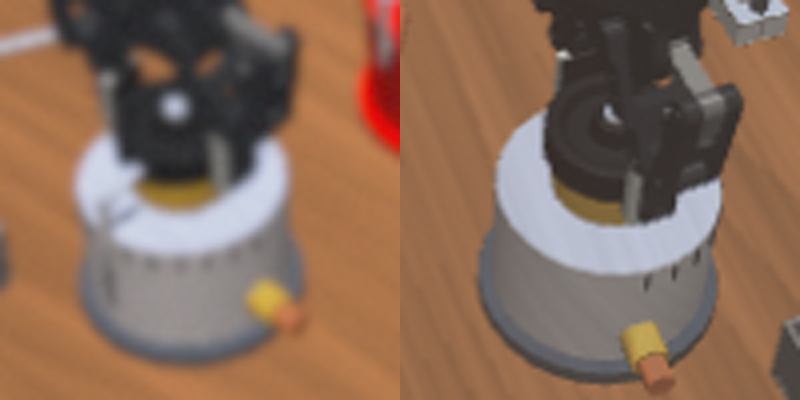

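Emit:
move_arm(
  rows=[0, 0, 0, -0.04, 0.5, 0, 0, 0, -0.08, 0.5, 0, 0, 0, -0.12, 0.5, 0, 0, 0, -0.16, 0.5, 0, 0, 0, -0.2, 0.5, 0, 0, 0, -0.24, 0.5, 0, 0, 0, -0.28, 0.5, 0, 0, 0, -0.32, 0.5, 0, 0, 0, -0.36, 0.5, 0, 0, 0, -0.4, 0.5, 0, 0, 0, -0.44, 0.5, 0, 0, 0, -0.44, 0.5],
)

```text
t: 5.33
tcp_pos: [0.5835, -0.1807, 0.0844]
eef_rot: [[-0.936, 0.351, 0.002], [0.351, 0.936, -0.001], [-0.002, -0.0, -1.0]]
contact_force: [-0.8, 0.9, 6.4]
width: 0.0587
gripper_force: 43.6
```

```bash
python3 st.py
python3 - <<'E'
from h import *
c=grab('scene');C=np.array([.583,-.1805])
sc=lambda p:np.round((p-[235,190])*5.333)
for th in range(-30,16,5):
    a=np.radians(th); u=np.array([np.cos(a),np.sin(a)]); f=lambda r,z:sc(proj(c,[*(C+r*u),z]))
    print(th,'mark',f(.05,.071),f(.05,.029),'tip',f(.0555,.105),f(.0555,.067))
o,s=(cv2.resize(x,(400,400),interpolation=2) for x in (c['image'][190:265,235:310],grab('side')['image'][265:365,315:415]))
cv2.imwrite('pics/crop3.png',np.hstack([o,s]))
E
```

```text
5.3333 yaw -20.58 Tz -0.124 T [-0.03  0.09 -0.12] F [-0.8  0.9  6.4] w 0.0587 43.60147833824158 q6 -97.1 e6 0.103
-30 mark [ 81. 207.] [ 89. 268.] tip [ 62. 158.] [ 70. 216.]
-25 mark [ 84. 213.] [ 92. 274.] tip [ 65. 164.] [ 73. 222.]
-20 mark [ 87. 219.] [ 95. 280.] tip [ 69. 171.] [ 77. 229.]
-15 mark [ 91. 224.] [ 99. 286.] tip [ 73. 177.] [ 82. 235.]
-10 mark [ 96. 230.] [104. 291.] tip [ 79. 183.] [ 87. 241.]
-5 mark [102. 235.] [110. 296.] tip [ 85. 189.] [ 93. 247.]
0 mark [108. 239.] [116. 301.] tip [ 92. 194.] [100. 252.]
5 mark [115. 243.] [123. 305.] tip [100. 198.] [108. 256.]
10 mark [122. 247.] [130. 308.] tip [108. 203.] [116. 260.]
15 mark [130. 250.] [137. 312.] tip [117. 206.] [125. 264.]
```

View pics/crop3.png

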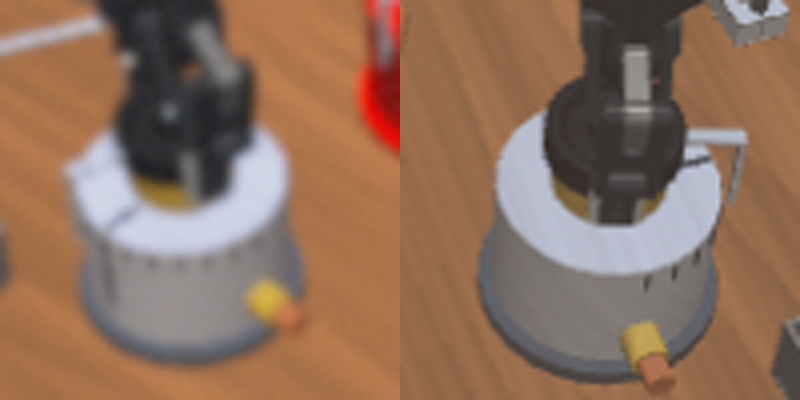

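Run:
```python
from h import *
C=np.array([.583,-.1805])
c=grab('scene'); s=grab('side')
for nm,cam,pts in(('scene',c,[(140,208),(112,224)]),('side',s,[(684,163),(709,157)])):
    for p in pts:
        uv=(235+p[0]/5.333,190+p[1]/5.333) if nm=='scene' else (315+(p[0]-400)/4,265+p[1]/4)
        d=onz(cam,uv,.075)[:2]-C; print(nm,p,np.round(d*1000,1),np.hypot(*d),np.degrees(np.arctan2(d[1],d[0])))
# mark line on drum side, scene: per row darkest column -> angle on cylinder r=.05
g=cv2.cvtColor(c['image'],6).astype(float)
for v in range(236,249):
    row=g[v,248:262]; bg=np.median(row); w=np.clip(np.median(row)-row,0,None); j=row.argmin(); 
    sl=slice(max(j-2,0),j+3); u=248+(np.arange(14)[sl]*w[sl]).sum()/max(w[sl].sum(),1e-6)
    o,d=ray(c,(u,v)); oc=o[:2]-C; A=d[:2]@d[:2];B=2*oc@d[:2];D=oc@oc-.05**2; q=B*B-4*A*D
    if q>0:
        t=(-B-q**.5)/2/A; P=o+d*t; print(v,round(u,2),round(P[2],3),round(np.degrees(np.arctan2(P[1]-C[1],P[0]-C[0])),1),row.min().round(),bg)
# pointer elbow side now
e=onz(s,(315+343/4,265+134/4),.106)[:2]-C;print('ptr side',np.hypot(*e),np.degrees(np.arctan2(e[1],e[0])))
e=onz(c,(235+68/5.333,190+172/5.333),.106)[:2]-C;print('ptr scene',np.hypot(*e),np.degrees(np.arctan2(e[1],e[0])))
```

```text
scene (140, 208) [28.2 -0.1] 0.02824053485369968 -0.29557708010656863
scene (112, 224) [44.2 -2.6] 0.04429914377018085 -3.3385897040018935
side (684, 163) [36.8 -2.5] 0.036928298883994105 -3.9521207921632797
side (709, 157) [48.9 -2.8] 0.04895981339065248 -3.316501822154367
236 253.62 0.061 -8.7 108.0 127.0
237 253.72 0.058 -8.9 110.0 125.5
238 254.07 0.055 -7.7 109.0 123.0
239 254.39 0.052 -6.7 109.0 121.0
240 254.56 0.048 -6.5 106.0 121.0
241 254.77 0.045 -6.1 104.0 120.5
242 254.76 0.041 -6.9 104.0 119.0
243 254.74 0.036 -7.7 105.0 118.5
ptr side 0.05671193090485387 -19.02556919573201
ptr scene 0.0564221006005268 -18.567400720606216
```

Emit:
move_arm(
  rows=[0, 0, 0, -0.04, 0.5, 0, 0, 0, -0.08, 0.5, 0, 0, 0, -0.1, 0.5, 0, 0, 0, -0.1, 0.5],
)

```text
t: 5.87
tcp_pos: [0.5835, -0.1807, 0.0844]
eef_rot: [[-0.897, 0.443, 0.002], [0.443, 0.897, -0.001], [-0.002, 0.0, -1.0]]
contact_force: [-1.4, 0.7, 5.7]
width: 0.0591
gripper_force: 43.6
```

```bash
python3 st.py
```

```text
5.8667 yaw -26.27 Tz -0.092 T [ 0.05  0.15 -0.09] F [-1.4  0.7  5.7] w 0.0591 43.60814809799194 q6 -91.41 e6 0.011
```

Emit:
move_arm(
  rows=[0, 0, 0, -0.023, 0.5, 0, 0, 0, -0.045, 0.5, 0, 0, 0, -0.045, 0.5],
)

```text
t: 6.12
tcp_pos: [0.5835, -0.1807, 0.0844]
eef_rot: [[-0.876, 0.483, 0.002], [0.483, 0.876, -0.001], [-0.002, 0.0, -1.0]]
contact_force: [-0.5, -0.2, 5.4]
width: 0.0589
gripper_force: 43.6
```

```bash
python3 st.py
```

```text
6.1167 yaw -28.85 Tz -0.061 T [ 0.09  0.1  -0.06] F [-0.5 -0.2  5.4] w 0.0589 43.608850836753845 q6 -88.83 e6 0.011
```

Emit:
move_arm(
  rows=[0, 0, 0, -0.018, 0.5, 0, 0, 0, -0.035, 0.5],
)

```text
t: 6.28
tcp_pos: [0.5835, -0.1807, 0.0844]
eef_rot: [[-0.859, 0.513, 0.002], [0.513, 0.859, -0.001], [-0.002, 0.0, -1.0]]
contact_force: [-0.2, 1.5, 6.1]
width: 0.0589
gripper_force: 43.6
```

```bash
python3 st.py
```

```text
6.2833 yaw -30.83 Tz -0.014 T [ 0.03  0.08 -0.01] F [-0.2  1.5  6.1] w 0.0589 43.60766351222992 q6 -86.84 e6 -0.054
```

Emit:
move_arm(
  rows=[0, 0, 0, 0, 0.5],
)

```text
t: 6.37
tcp_pos: [0.5835, -0.1807, 0.0844]
eef_rot: [[-0.859, 0.513, 0.002], [0.513, 0.859, -0.001], [-0.002, 0.0, -1.0]]
contact_force: [-0.3, 0.5, 6.2]
width: 0.0588
gripper_force: 43.6
```

```bash
python3 st.py
```

```text
6.3667 yaw -30.85 Tz -0.099 T [ 0.01  0.15 -0.1 ] F [-0.3  0.5  6.2] w 0.0588 43.60872745513916 q6 -86.83 e6 -0.014
```

```bash
cat > av.py <<'E'
from h import *
T=[];e=[]
for i in range(6):
    s=env.get_state(); T.append(s['wrist_torque'][2]); e.append(s['effort'][5]); 
    if i<5: env.camera('wrist')
R=np.array(s['eef_rot'])
print(s['t'],'yaw',round(np.degrees(np.arctan2(-R[1,0],-R[0,0])),2),'Tz',round(np.mean(T),3),np.round(T,2),'e6',round(np.mean(e),3))
E
python3 av.py
```

```text
6.6167 yaw -30.83 Tz -0.096 [-0.1  -0.08 -0.09 -0.09 -0.1  -0.12] e6 -0.064
```

Emit:
move_arm(
  rows=[0, 0, 0, -0.015, 0.5, 0, 0, 0, -0.03, 0.5],
)

```text
t: 6.78
tcp_pos: [0.5835, -0.1807, 0.0844]
eef_rot: [[-0.843, 0.538, 0.002], [0.538, 0.843, -0.001], [-0.002, 0.0, -1.0]]
contact_force: [-0.3, 0.9, 5.4]
width: 0.0587
gripper_force: 43.6
```

```bash
python3 av.py
```

```text
7.0333 yaw -32.55 Tz -0.089 [ 0.07 -0.16 -0.06 -0.16 -0.1  -0.11] e6 -0.053
```

Emit:
move_arm(
  rows=[0, 0, 0, -0.02, 0.5, 0, 0, 0, -0.04, 0.5],
)

```text
t: 7.2
tcp_pos: [0.5835, -0.1806, 0.0844]
eef_rot: [[-0.821, 0.571, 0.002], [0.571, 0.821, -0.001], [-0.002, 0.0, -1.0]]
contact_force: [-0.1, 0.5, 6.2]
width: 0.0592
gripper_force: 43.6
```

```bash
python3 av.py
```

```text
7.45 yaw -34.84 Tz -0.016 [ 0.08 -0.04 -0.01 -0.01 -0.07 -0.05] e6 -0.056
```

Emit:
move_arm(
  rows=[0, 0, 0, -0.01, 0.5, 0, 0, 0, -0.02, 0.5],
)

```text
t: 7.62
tcp_pos: [0.5835, -0.1806, 0.0844]
eef_rot: [[-0.809, 0.587, 0.002], [0.587, 0.809, -0.001], [-0.002, 0.0, -1.0]]
contact_force: [-0.8, 0.9, 5.9]
width: 0.0587
gripper_force: 43.6
```

```bash
python3 av.py
```

```text
7.8667 yaw -35.99 Tz -0.049 [ 0.08 -0.07 -0.08 -0.06 -0.07 -0.09] e6 -0.045
```

Emit:
move_arm(
  rows=[0, 0, 0, -0.02, 0.5, 0, 0, 0, -0.04, 0.5],
)

```text
t: 8.03
tcp_pos: [0.5835, -0.1807, 0.0844]
eef_rot: [[-0.785, 0.62, 0.002], [0.62, 0.785, -0.001], [-0.002, 0.0, -1.0]]
contact_force: [-0.8, 0.3, 5.7]
width: 0.0587
gripper_force: 43.6
```

```bash
python3 av.py
```

```text
8.2833 yaw -38.28 Tz -0.05 [ 0.06 -0.07 -0.04 -0.05 -0.05 -0.14] e6 -0.056
```

Emit:
move_arm(
  rows=[0, 0, 0, -0.02, 0.5, 0, 0, 0, -0.045, 0.5],
)

```text
t: 8.45
tcp_pos: [0.5835, -0.1806, 0.0844]
eef_rot: [[-0.756, 0.654, 0.002], [0.654, 0.756, -0.001], [-0.002, 0.001, -1.0]]
contact_force: [-0.6, 1.3, 5.3]
width: 0.0588
gripper_force: 43.6
```

```bash
python3 av.py
```

```text
8.7 yaw -40.85 Tz -0.073 [ 0.09 -0.07 -0.11 -0.13 -0.09 -0.12] e6 -0.063
```

Emit:
move_arm(
  rows=[0, 0, 0, -0.02, 0.5, 0, 0, 0, -0.045, 0.5],
)

```text
t: 8.87
tcp_pos: [0.5835, -0.1806, 0.0844]
eef_rot: [[-0.726, 0.688, 0.002], [0.688, 0.726, -0.001], [-0.002, 0.001, -1.0]]
contact_force: [-0.5, 0.5, 6.2]
width: 0.0587
gripper_force: 43.6
```

```bash
python3 av.py
```

```text
9.1167 yaw -43.44 Tz -0.027 [ 0.11 -0.01 -0.04 -0.07 -0.07 -0.07] e6 -0.063
```

Emit:
move_arm(
  rows=[0, 0, 0, -0.02, 0.5, 0, 0, 0, -0.04, 0.5],
)

```text
t: 9.28
tcp_pos: [0.5835, -0.1806, 0.0844]
eef_rot: [[-0.698, 0.716, 0.002], [0.716, 0.698, -0.001], [-0.002, 0.001, -1.0]]
contact_force: [-0.2, 0.4, 5.6]
width: 0.0587
gripper_force: 43.6
```

```bash
python3 av.py
```

```text
9.5333 yaw -45.73 Tz -0.056 [ 0.06 -0.1  -0.06 -0.07 -0.1  -0.08] e6 -0.056
```

Emit:
move_arm(
  rows=[0, 0, 0, -0.02, 0.5, 0, 0, 0, -0.045, 0.5],
)

```text
t: 9.7
tcp_pos: [0.5835, -0.1806, 0.0844]
eef_rot: [[-0.665, 0.747, 0.002], [0.747, 0.665, -0.001], [-0.002, 0.001, -1.0]]
contact_force: [0.2, 1.0, 5.5]
width: 0.0589
gripper_force: 43.6
```

```bash
python3 av.py
```

```text
9.95 yaw -48.3 Tz -0.055 [ 0.05 -0.07 -0.08 -0.06 -0.06 -0.11] e6 -0.063
```

Emit:
move_arm(
  rows=[0, 0, 0, -0.02, 0.5, 0, 0, 0, -0.045, 0.5],
)

```text
t: 10.12
tcp_pos: [0.5835, -0.1806, 0.0844]
eef_rot: [[-0.631, 0.776, 0.002], [0.776, 0.631, -0.001], [-0.002, 0.001, -1.0]]
contact_force: [-0.5, 0.6, 4.5]
width: 0.0588
gripper_force: 43.6
```

```bash
python3 av.py
```

```text
10.3667 yaw -50.88 Tz -0.073 [ 0.09 -0.13 -0.09 -0.12 -0.07 -0.13] e6 -0.063
```

Emit:
move_arm(
  rows=[0, 0, 0, -0.02, 0.5, 0, 0, 0, -0.045, 0.5],
)

```text
t: 10.53
tcp_pos: [0.5835, -0.1806, 0.0844]
eef_rot: [[-0.595, 0.804, 0.002], [0.804, 0.595, -0.001], [-0.002, 0.001, -1.0]]
contact_force: [-0.0, 1.1, 5.6]
width: 0.0588
gripper_force: 43.6
```

```bash
python3 av.py
```

```text
10.7833 yaw -53.46 Tz -0.059 [ 0.11 -0.04 -0.11 -0.13 -0.1  -0.09] e6 -0.063
```

Emit:
move_arm(
  rows=[0, 0, 0, -0.02, 0.5, 0, 0, 0, -0.045, 0.5],
)

```text
t: 10.95
tcp_pos: [0.5836, -0.1806, 0.0844]
eef_rot: [[-0.558, 0.83, 0.002], [0.83, 0.558, -0.001], [-0.002, 0.001, -1.0]]
contact_force: [0.4, 1.2, 6.0]
width: 0.0587
gripper_force: 43.6
```

```bash
python3 av.py
```

```text
11.2 yaw -56.04 Tz -0.043 [ 0.04 -0.06 -0.05 -0.06 -0.02 -0.1 ] e6 -0.063
```

Emit:
move_arm(
  rows=[0, 0, 0, -0.02, 0.5, 0, 0, 0, -0.045, 0.5],
)

```text
t: 11.37
tcp_pos: [0.5835, -0.1806, 0.0844]
eef_rot: [[-0.521, 0.854, 0.002], [0.854, 0.521, -0.001], [-0.002, 0.001, -1.0]]
contact_force: [-1.8, 0.6, 6.2]
width: 0.0587
gripper_force: 43.6
```

```bash
python3 av.py
```

```text
11.6167 yaw -58.62 Tz -0.046 [ 0.09 -0.06 -0.11 -0.06 -0.1  -0.04] e6 -0.063
```

Emit:
move_arm(
  rows=[0, 0, 0, -0.02, 0.5, 0, 0, 0, -0.045, 0.5],
)

```text
t: 11.78
tcp_pos: [0.5836, -0.1806, 0.0844]
eef_rot: [[-0.482, 0.876, 0.002], [0.876, 0.482, -0.001], [-0.002, 0.001, -1.0]]
contact_force: [-0.6, 1.4, 5.2]
width: 0.0588
gripper_force: 43.6
```

```bash
python3 av.py
```

```text
12.0333 yaw -61.2 Tz -0.059 [ 0.09 -0.11 -0.02 -0.13 -0.1  -0.1 ] e6 -0.063
```

Emit:
move_arm(
  rows=[0, 0, 0, -0.02, 0.5, 0, 0, 0, -0.045, 0.5],
)

```text
t: 12.2
tcp_pos: [0.5836, -0.1806, 0.0844]
eef_rot: [[-0.442, 0.897, 0.002], [0.897, 0.442, -0.001], [-0.002, 0.001, -1.0]]
contact_force: [0.8, 0.9, 6.5]
width: 0.0586
gripper_force: 43.6
```

```bash
python3 av.py
python3 - <<'E'
from h import *
s=grab('side');C=np.array([.583,-.1805])
for th in (-55,-60,-65,-70):
    a=np.radians(th);u=np.array([np.cos(a),np.sin(a)]);print(th,*[np.round((proj(s,[*(C+.0555*u),z])-[315,265])*5) for z in(.105,.067)])
cv2.imwrite('pics/crop4.png',cv2.resize(s['image'][265:365,315:415],(500,500),interpolation=2))
E
```

```text
12.45 yaw -63.77 Tz -0.044 [ 0.08 -0.12 -0.02 -0.06 -0.08 -0.06] e6 -0.04
-55 [404. 244.] [390. 314.]
-60 [396. 253.] [383. 323.]
-65 [387. 261.] [374. 331.]
-70 [377. 269.] [364. 339.]
```

View pics/crop4.png

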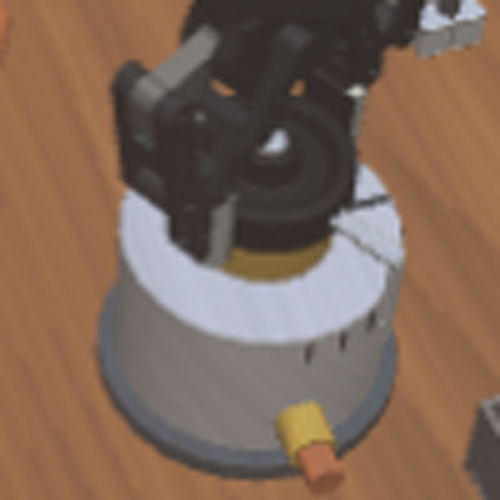

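Side crop: the bar ends at ≈(395,262), which matches about −62°, so the wheel follows the gripper. No seat yet.

Emit:
move_arm(
  rows=[0, 0, 0, -0.02, 0.5, 0, 0, 0, -0.045, 0.5],
)

```text
t: 12.67
tcp_pos: [0.5836, -0.1806, 0.0844]
eef_rot: [[-0.401, 0.916, 0.002], [0.916, 0.401, -0.001], [-0.002, 0.001, -1.0]]
contact_force: [-0.1, 1.9, 6.7]
width: 0.0589
gripper_force: 43.6
```

```bash
python3 av.py
```

```text
12.9167 yaw -66.32 Tz 0.06 [0.19 0.05 0.05 0.03 0.01 0.03] e6 0.048
```

Contact felt: torque and effort are up about 0.11 N m. I'll press 0.025 rad more, so about 0.23 N m, and hold.

Emit:
move_arm(
  rows=[0, 0, 0, -0.012, 0.5, 0, 0, 0, -0.025, 0.5, 0, 0, 0, -0.025, 0.5],
)

```text
t: 13.17
tcp_pos: [0.5836, -0.1806, 0.0845]
eef_rot: [[-0.379, 0.926, 0.002], [0.926, 0.379, -0.001], [-0.002, 0.001, -1.0]]
contact_force: [0.2, 1.1, 6.7]
width: 0.0587
gripper_force: 43.6
```

```bash
python3 av.py
```

```text
13.4167 yaw -67.73 Tz 0.079 [0.09 0.02 0.08 0.12 0.05 0.12] e6 0.099
```

Emit:
move_arm(
  rows=[0, 0, 0, -0.015, 0.5],
)

```text
t: 13.5
tcp_pos: [0.5836, -0.1806, 0.0844]
eef_rot: [[-0.365, 0.931, 0.002], [0.931, 0.365, -0.001], [-0.002, 0.001, -1.0]]
contact_force: [-0.2, 1.1, 5.5]
width: 0.0587
gripper_force: 43.6
```

```bash
python3 av.py
```

```text
13.75 yaw -68.59 Tz 0.148 [0.29 0.19 0.05 0.1  0.12 0.14] e6 0.141
```

Gently seated: about 0.2 N m above baseline by both torque and joint effort, held over 0.3 s. Now turning back towards the mark.

Emit:
move_arm(
  rows=[0, 0, 0, 0.09, 0.5, 0, 0, 0, 0.18, 0.5, 0, 0, 0, 0.27, 0.5, 0, 0, 0, 0.36, 0.5, 0, 0, 0, 0.45, 0.5, 0, 0, 0, 0.54, 0.5, 0, 0, 0, 0.63, 0.5, 0, 0, 0, 0.72, 0.5, 0, 0, 0, 0.81, 0.5, 0, 0, 0, 0.9, 0.5, 0, 0, 0, 0.99, 0.5, 0, 0, 0, 1.08, 0.5],
)

```text
t: 14.75
tcp_pos: [0.5835, -0.1807, 0.0844]
eef_rot: [[-0.994, 0.113, 0.002], [0.113, 0.994, -0.001], [-0.002, -0.001, -1.0]]
contact_force: [-0.8, 0.3, 5.8]
width: 0.059
gripper_force: 43.6
```

Emit:
move_arm(
  rows=[0, 0, 0, 0, 0.5, 0, 0, 0, 0, 0.5],
)

```text
t: 14.92
tcp_pos: [0.5835, -0.1808, 0.0844]
eef_rot: [[-0.993, 0.117, 0.002], [0.117, 0.993, -0.001], [-0.002, -0.001, -1.0]]
contact_force: [-1.2, 0.5, 5.9]
width: 0.0586
gripper_force: 43.6
```

```bash
python3 st.py
python3 - <<'E'
from h import *
c,s=grab('scene'),grab('side')
o,p=(cv2.resize(x,(400,400),interpolation=2) for x in (c['image'][207:257,240:290],s['image'][275:335,360:420]))
cv2.imwrite('pics/crop5.png',np.hstack([o,p]))
E
```

```text
14.9167 yaw -6.72 Tz 0.085 T [0.06 0.1  0.08] F [-1.2  0.5  5.9] w 0.0586 43.606740832328796 q6 -110.96 e6 0.04
```

View pics/crop5.png

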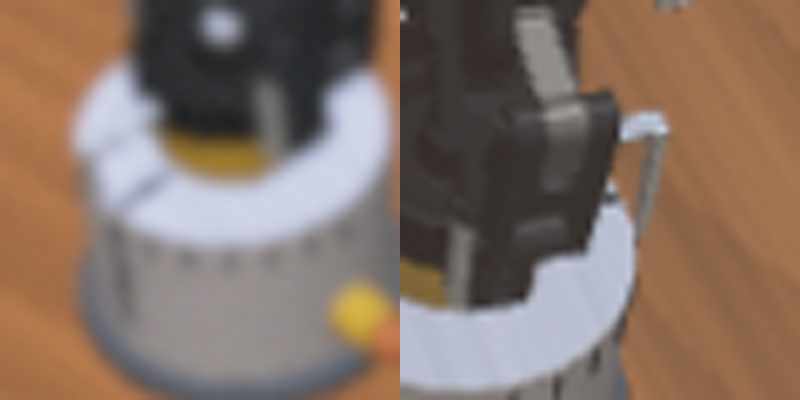

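Run:
```python
from h import *
C=np.array([.583,-.1805]); c,s=grab('scene'),grab('side')
sc=lambda p:np.round((p-[240,207])*8); sd=lambda p:np.round((p-[360,275])/.15+[400,0])
for th in range(-12,10,3):
    a=np.radians(th); u=np.array([np.cos(a),np.sin(a)]); f=lambda c,r,z:proj(c,[*(C+r*u),z])
    print(th,'S line',sc(f(c,.035,.075)),sc(f(c,.05,.075)),sc(f(c,.05,.029)),'tip',sc(f(c,.0555,.105)),sc(f(c,.0555,.067)),'side: line',sd(f(s,.035,.075)),sd(f(s,.05,.075)),'tip',sd(f(s,.0555,.105)),sd(f(s,.0555,.067)))
```

```text
-12 S line [140. 176.] [100. 196.] [113. 297.] tip [ 75. 135.] [ 87. 222.] side: line [572. 220.] [627. 216.] tip [662. 139.] [644. 233.]
-9 S line [144. 179.] [104. 201.] [118. 302.] tip [ 80. 141.] [ 92. 227.] side: line [570. 215.] [625. 208.] tip [659. 131.] [641. 225.]
-6 S line [147. 182.] [109. 206.] [123. 306.] tip [ 86. 146.] [ 98. 232.] side: line [568. 210.] [622. 201.] tip [655. 122.] [638. 217.]
-3 S line [151. 185.] [115. 210.] [128. 311.] tip [ 92. 150.] [104. 237.] side: line [566. 205.] [618. 193.] tip [651. 114.] [634. 209.]
0 S line [155. 188.] [121. 214.] [134. 315.] tip [ 98. 155.] [110. 242.] side: line [563. 200.] [614. 186.] tip [647. 106.] [629. 201.]
3 S line [159. 191.] [127. 218.] [140. 319.] tip [105. 159.] [117. 246.] side: line [560. 195.] [610. 179.] tip [642.  98.] [625. 193.]
6 S line [164. 193.] [133. 221.] [146. 322.] tip [113. 163.] [124. 250.] side: line [557. 190.] [605. 172.] tip [636.  91.] [619. 185.]
9 S line [168. 195.] [140. 225.] [152. 325.] tip [120. 167.] [131. 253.] side: line [553. 185.] [600. 166.] tip [630.  83.] [614. 178.]
```

Emit:
move_arm(
  rows=[0, 0, 0, 0.02, 0.5, 0, 0, 0, 0.03, 0.5, 0, 0, 0, 0.03, 0.5, 0, 0, 0, 0.03, 1, 0, 0, 0, 0.03, 1, 0, 0, 0, 0.03, 1, 0, 0, 0, 0.03, 1, 0, 0, 0, 0.03, 1, 0, 0, 0, 0.03, 1, 0, 0, 0, 0.03, 1],
)

```text
t: 15.95
tcp_pos: [0.5828, -0.1804, 0.0832]
eef_rot: [[-0.996, 0.088, -0.0], [0.088, 0.996, 0.0], [0.0, 0.0, -1.0]]
contact_force: [0.8, -1.3, 1.3]
width: 0.0855
gripper_force: 0.0
```

Emit:
move_arm(
  rows=[0, 0, 10, 0, 1, 0, 0, 30, 0, 1, 0, 0, 60, 0, 1, 0, 0, 90, 0, 1, 0, 0, 120, 0, 1, -20, 0, 150, 0, 1, -20, 0, 170, 0, 1, -20, 0, 170, 0, 1, -20, 0, 170, 0, 1, -20, 0, 170, 0, 1],
)

```text
t: 16.78
tcp_pos: [0.5624, -0.1802, 0.2529]
eef_rot: [[-0.996, 0.088, -0.001], [0.088, 0.996, 0.0], [0.001, 0.0, -1.0]]
contact_force: [-0.1, -0.2, -0.5]
width: 0.0857
gripper_force: 0.0
```

```bash
python3 st.py
python3 - <<'E'
from h import *
w,c,s=grab('wrist','w6.png'),grab('scene','c6.png'),grab('side','s6.png')
C=np.array([.583,-.1805]); p=proj(w,[*(C+[.04,0]),.08]).round().astype(int); x0,y0=p-[45,50]; print(x0,y0)
f=lambda i:cv2.resize(i,(400,400),interpolation=2)
A=np.hstack([f(w['image'][y0:y0+80,x0:x0+80]),f(s['image'][280:330,370:420])])
cv2.imwrite('pics/crop6.png',A)
for th in(-9,-6,-3,0,3):
    a=np.radians(th); u=np.array([np.cos(a),np.sin(a)]); g=lambda cam,r,z:proj(cam,[*(C+r*u),z])
    W=lambda q:np.round((q-[x0,y0])*5); S=lambda q:np.round((q-[370,280])*8+[400,0])
    print(th,'wrist line',W(g(w,.035,.075)),W(g(w,.05,.075)),'tip',W(g(w,.0555,.105)),W(g(w,.0555,.067)),'side line',S(g(s,.05,.075)),'tip',S(g(s,.0555,.105)),S(g(s,.0555,.067)))
print(W(proj(w,[*C,.122])),W(proj(w,[*C,.114])))
E
```

```text
16.7833 yaw -5.03 Tz 0.026 T [ 0.02 -0.02  0.03] F [-0.1 -0.2 -0.5] w 0.0857 0.0 q6 -113.57 e6 0.0
284 233
-9 wrist line [196. 219.] [191. 290.] tip [189. 384.] [190. 299.] side line [590. 210.] tip [631. 117.] [609. 230.]
-6 wrist line [206. 220.] [205. 291.] tip [204. 384.] [204. 300.] side line [586. 201.] tip [627. 107.] [605. 220.]
-3 wrist line [215. 220.] [218. 290.] tip [220. 384.] [218. 300.] side line [582. 192.] tip [622.  97.] [600. 210.]
0 wrist line [224. 219.] [231. 290.] tip [236. 383.] [233. 299.] side line [577. 184.] tip [616.  88.] [595. 201.]
3 wrist line [234. 218.] [244. 288.] tip [252. 381.] [247. 297.] side line [572. 175.] tip [610.  78.] [590. 192.]
[210. 123.] [210. 109.]
```

View pics/crop6.png

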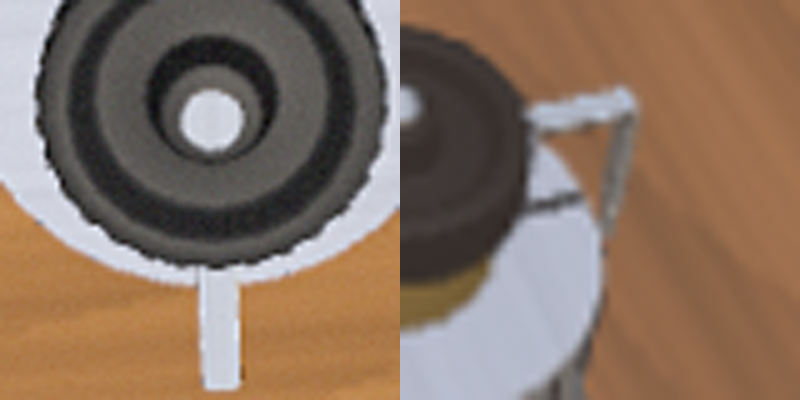

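Emit:
move_arm(
  rows=[30, 0, 0, 0, 1, 60, 0, 0, 0, 1, 90, 0, 0, 0, 1, 120, 0, 0, 0, 1, 150, 0, 0, 0, 1, 180, 0, 0, 0, 1, 190, 0, 0, 0, 1, 190, 0, 0, 0, 1, 190, 0, 0, 0, 1, 190, 0, 0, 0, 1],
)

```text
t: 17.77
tcp_pos: [0.7516, -0.1803, 0.2519]
eef_rot: [[-0.996, 0.088, -0.003], [0.088, 0.996, 0.001], [0.003, 0.001, -1.0]]
contact_force: [-0.2, -0.5, -0.0]
width: 0.0857
gripper_force: 0.0
```

```bash
python3 st.py
python3 - <<'E'
from h import *
w=grab('wrist','w7.png'); C=np.array([.583,-.1805]); p=proj(w,[*(C+[.045,0]),.08]).round().astype(int); x0,y0=np.maximum(p-[40,40],0); print(x0,y0,w['extrinsics'][:3,3])
cv2.imwrite('pics/crop7.png',cv2.resize(w['image'][y0:y0+80,x0:x0+80],(560,560),interpolation=2))
W=lambda q:np.round((q-[x0,y0])*7)
for th in(-9,-6,-3,0,3):
    a=np.radians(th); u=np.array([np.cos(a),np.sin(a)]); g=lambda r,z:W(proj(w,[*(C+r*u),z]))
    print(th,'line',g(.035,.075),g(.05,.075),g(.05,.029),'bar',g(.035,.109),'tip',g(.0555,.105),g(.0555,.067))
print(W(proj(w,[*C,.122])))
E
```

```text
17.7667 yaw -5.04 Tz 0.01 T [ 0.02 -0.03  0.01] F [-0.2 -0.5 -0. ] w 0.0857 0.0 q6 -106.7 e6 -0.0
271 39 [ 0.68503298 -0.17443054  0.39310171]
-9 line [226. 202.] [219. 334.] [239. 391.] bar [208. 131.] tip [200. 341.] [221. 392.]
-6 line [241. 203.] [241. 335.] [258. 391.] bar [225. 132.] tip [226. 342.] [244. 393.]
-3 line [256. 203.] [262. 335.] [276. 391.] bar [242. 132.] tip [253. 341.] [267. 392.]
0 line [271. 201.] [284. 333.] [295. 390.] bar [259. 130.] tip [279. 340.] [290. 391.]
3 line [287. 200.] [305. 331.] [314. 388.] bar [276. 128.] tip [305. 336.] [313. 388.]
[ 218. -282.]
```

View pics/crop7.png

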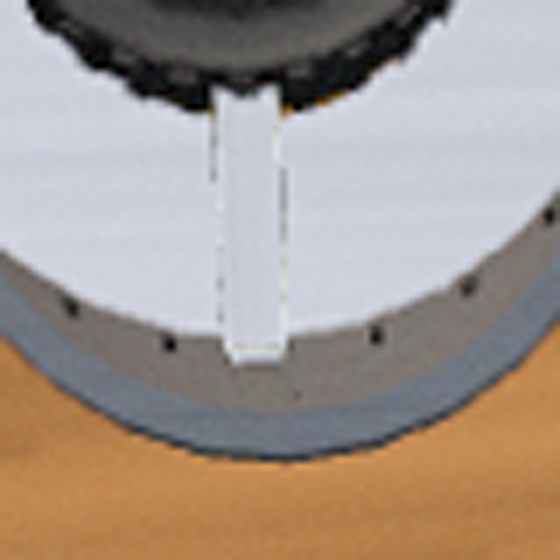

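Wrist view from outside: short ticks at (70,308), (170,343), (377,335), (468,288) and (550,215), with the pointer tip at (257,352). The long mark is midway between (170,343) and (377,335), under the pointer.

Run:
```python
from h import *
w=grab('wrist'); C=np.array([.583,-.1805])
A=lambda q,z:(lambda d:(np.degrees(np.arctan2(d[1],d[0])),np.hypot(*d)))(onz(w,(271+q[0]/7,39+q[1]/7),z)[:2]-C)
for q in[(70,308),(170,343),(377,335),(468,288),(550,215)]: print(q,np.round(A(q,.07),4))
print('ptr',A((257,350),.107),A((251,220),.109),A((247,105),.109))
# circle fit of the ticks -> own centre
P=np.array([onz(w,(271+x/7,39+y/7),.07)[:2] for x,y in[(70,308),(170,343),(377,335),(468,288),(550,215)]])
from scipy.optimize import least_squares
f=lambda v:np.concatenate([(P-(v[:2]+.05*np.c_[np.cos(v[2]+k),np.sin(v[2]+k)])).ravel() for k in[np.radians(np.array([-30,-15,15,30,45]))]])
r=least_squares(f,[*C,-.05]); print(r.x[:2],np.degrees(r.x[2]),np.abs(r.fun).max())
t=onz(w,(271+257/7,39+350/7),.107)[:2]-r.x[:2]; print('ptr rel',np.degrees(np.arctan2(t[1],t[0]))-np.degrees(r.x[2]),np.hypot(*t))
```

```text
(70, 308) [-30.9624   0.0512]
(170, 343) [-16.3808   0.0511]
(377, 335) [12.5852  0.0517]
(468, 288) [26.5071  0.0514]
(550, 215) [41.1398  0.0512]
ptr (np.float64(-2.6553439830195953), np.float64(0.05674500456066939)) (np.float64(-2.4805571179751356), np.float64(0.04384462037424101)) (np.float64(-2.0830194644651296), np.float64(0.032380895186927335))
[ 0.58460194 -0.18022583] -2.5084032125257893 0.00040866094949792986
ptr rel -0.5085154252929684 0.05515858703342903
```

The mark is at −2.5° and the pointer at −2.65°, which is under 1 mm apart. The arm is clear of everything, so I'm handing in.

```bash
python3 -c "
from station import env
print(env.job_done())"
```

```text
the job is handed in; nothing more can be done
None
```

I turned the grey pointer valve clockwise gently onto its seat (about 0.2 N m above the drag), turned it back until the pointer stood within about 1 mm of the long mark (checked from above with the wrist camera), let go and handed the job in.

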